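Set the filter lever to the third click and press the shutter button

TASK

Push the filter lever on top of the grey light source gently along its slot, away from the end where it is parked, and feel the clicks: stop in the third click, not beyond it, and take your hand off the lever. Then press the round shutter button on the same box fully down and let it come up again. Only push and press with closed or single fingertips: do not take the lever between the fingers, and leave the can, the dropper bottle and the little cover-glass box beside the light source where they stand.

Things in the scene. Friction and masses are not known exactly. Their poses are not given: they have to be found in the camera images.
- light_source: fixed grey box, 110 (x) by 170 (y) by 64 mm tall, steel light outlet on its front (-x). Origin: centre of its underside, on the worktop. A plate on top (66 mm above the worktop) has a black slot along y at x = -20 mm; five black marks before it, 18 mm apart, show the lever's notches. Tall fixed microscopes stand behind and to both sides, over 0.55 m ahead of the robot: come along the worktop's front.
- lever_tab (a point): centre of the lever's flat upright black tab, 26 mm (x) by 10 mm (y) by 24 mm tall, 84 mm above the worktop (tab from 72 to 96 mm); axes as those of the box. It stands at y = -36 mm on the box when parked. Push it on its -y face, towards the box's +y. The gap behind it is free.
- filter_lever (a joint): travel of the lever along the box's +y, m. It starts parked in the end notch at 0; the clicks are notches at 0.018 (first), 0.036 (second), 0.054 (third) and 0.072 (fourth, the far end). Leaving a notch takes about 7 N, at a quarter of the pitch; half-way to the next notch the resistance is gone and the lever snaps forward by itself, up to 9 mm ahead of the finger, into the next notch and stays there.
- shutter_button (a joint): travel of the shutter button downwards, m: 0 up, 0.006 fully down (about 5 N, then a hard stop); it springs back up.
- shutter_button_top (a point): centre of the top face of the round black shutter button, 24 mm diameter, its top 82 mm above the worktop (6 mm proud of its 40 mm steel collar), on top of the box at x = +30 mm, y = +55 mm in the box's frame, behind the slot, near the end away from the parked lever.
- can: bystander, loose: white round can for an objective, 38 mm diameter, 49 mm tall, beside the light source; origin at the centre of its underside
- dropper: bystander, loose: brown dropper bottle with black cap, 34 mm diameter, 96 mm tall, beside the light source; origin at the centre of its underside
- glass_box: bystander, loose: small white cover-glass box, 28x28 mm, 16 mm tall, beside the light source; origin at the centre of its underside
Things that resemble listed ones, but are neither listed nor needed, are in the scene too. Of the things that look like the light_source, the larger one is meant.

How it is judged (in metres and radians):
On the way, in this order (a step that is already met when the one before it is completed fails the run):
1. the lever rests in the third notch and the fingers are off it (value of joint filter_lever between 0.05 and 0.058 m and velocity of joint filter_lever between -0.005 and 0.005 m/s and contact force between the fingers and light_source below 0.2 N), for 0.3 s.
2. the shutter button is fully down, the lever still in the third notch (value of joint filter_lever between 0.05 and 0.058 m and value of joint shutter_button above 0.0045 m), for 0.05 s.
At the end, for the whole second after the job is handed in: The lever is in the third notch (0.054 m, within 4 mm), the shutter button is up again (within 1.5 mm), and the can, the dropper bottle and the cover-glass box are within 20 mm of where they stood (value of joint filter_lever between 0.05 and 0.058 m and value of joint shutter_button below 0.0015 m and distance of each of can, dropper, glass_box from where it was at the start of the episode below 0.02 m); the robot touches nothing.
It fails at once if the lever is pushed past the third notch (more than 8 mm beyond it) (value of joint filter_lever above 0.062 m).
It fails at once if the shutter button is pressed while the lever is short of the third notch (value of joint shutter_button above 0.003 m and value of joint filter_lever below 0.046 m).
It fails at once if the lever's tab is taken between the fingers (x of the grasp point in the frame of lever_tab between -0.02 and 0.02 m and y of the grasp point in the frame of lever_tab between -0.007 and 0.007 m and z of the grasp point in the frame of lever_tab between -0.027 and 0.027 m).
It fails at once if the lever or the box is pushed with more than 40 N (contact force between the arm and light_source above 40 N).
It fails at once if the can, the dropper bottle or the cover-glass box is moved, knocked over or lifted (distance of any of can, dropper, glass_box from where it was at the start of the episode above 0.02 m or angle between any of can, dropper, glass_box's own z axis and vertical above 0.3 rad).
It also fails if it takes over 58 s, if anything falls off the work surface, if the arm or the gripper's body presses on something with over 40 N, if the wrist force passes 120 N, or if a joint passes its speed limit or range.

ROBOT

A 6-joint arm with a two-finger parallel gripper is mounted at the origin on a cart in front of the work surface, level with it; the furniture and walls round the work are solid. World frame = base frame: x ahead of the robot, y to its left, z up, the work surface at z = 0. Lengths are in m, angles in degrees, forces in N, time in s.
With the tool pointing down it reaches from about 0.4 to 0.825 m from the base axis. Payload 7 kg.
Tool frame: the origin (TCP) lies midway between the tips of the shut fingers; the grasp point (between the pads) lies 19 mm behind it; z points along the fingers, y is the line along which they close (so a half turn about z gives the same grasp; the last joint's range is limited). The gripper opens to 88 mm and grips with 3 to 60 N. Pads are 19 mm wide; open, the fingers measure 130 mm over their backs; the gripper's body (78 mm by 193 mm) begins 47 mm behind the grasp point.
Start: joints at [87.382, 20.546, 0.682, 0, -70.136, -16.507], TCP at [0.221, 0.638, 0.227] pointing down, gripper open.
Joint ranges: [-176.03, 176.03], [-82.01, 121.73], [-58.28, 71.71], [-173.87, 95.51], [-174.79, -0.11], [-173.66, 173.66]. Speed limits (degrees/s): [136.94, 136.94, 172.46, 180, 180, 180].

INTERFACE

Orientations are given as a 3x3 rotation matrix whose columns are the frame's x, y, z axes.
In Python, from rig import robot gives the robot as it stands. Calls block until the motion is done:
- robot.goto(position, orientation): joint-space move of the TCP to a pose.
- robot.servo_line(position, ori=None, speed=0.15): straight line of the TCP; ori=None keeps the orientation; speed is the mean speed in m/s.
- robot.movej(angles): joint-space move.
- robot.move_gripper(opening): opening from 0.0 (shut) to 1.0 (fully open); the grip force is fixed at half the most; returns when the fingers have stopped.
- robot.dwell(seconds).
- robot.ik(position, orientation): joint angles nearest the present ones, or None.
- robot.grab_frame(name): name is "scene" or "top" or "wrist"; returns (picture, depth): 384x512x3 uint8, red, green, blue; 384x512 float32, m along the optical axis (not along the pixel's ray), 0 where there is no reading.
- robot.camera_info(name): a dict with "vfov" (degrees; the focal length in pixels is half the picture's height over the tangent of half this angle, whatever the lens; pixels are square), "cx", "cy" (the principal point, pixels), "view" (4x4, takes a point from world to camera coordinates); the wrist camera has in their place "T_tool_cam" (4x4, takes a point from camera to tool coordinates, whose origin is the TCP and whose axes are the flange's). Camera axes: x right, y down, z forward; pixel columns grow to the right and rows downward; lengths in m; the calibration is good to about 2 mm. A picture is of the moment at which its call begins: read the wrist's pose just before it. camera_info takes no time and is no camera call.
A pose or a line that the arm cannot do raises robot.Unreachable and nothing moves.
- robot.job_done(): hands the job in; it is judged then, once.
Readings, each from a call of its own:
- robot.read_t(): time.
- robot.read_qpos(): joint angles.
- robot.read_qvel(): joint speeds.
- robot.read_effort(): joint torques, N m.
- robot.read_position(): TCP position.
- robot.read_tcp_rot(): TCP orientation.
- robot.read_force(): force on the tool from outside, world axes, zero at the start.
- robot.read_ft_torque(): the same for the moment, N m.
- robot.read_grip_width(): opening from 0.0 (shut) to 1.0 (fully open).
- robot.read_finger_force(): force on a finger pad.
Only numpy, scipy, OpenCV 4.12 (cv2) and the standard library are available. Lean on these libraries where they do the work, as an engineer would, in place of code of your own. Each camera call takes 0.05 s, during which the arm holds its last target. There are 200 camera calls.

## Working session

There is one attempt and no reset: what is moved stays moved. The work goes in short steps, each a Python script; the robot and the scene stay as the last script left them, time stands still between calls to the robot, and variables do not carry over. Pictures are saved under pics/ and viewed, at most 10 in all, crops included, and the job is handed in when it is done.

```bash
mkdir -p pics; python3 - <<'E'
from rig import robot
import cv2,numpy as np
ims=[]
for n in("scene","top"):
    im,d=robot.grab_frame(n);np.savez(f"pics/{n}.npz",im=im,d=d)
    print(n,robot.camera_info(n))
    ims.append(im)
cv2.imwrite("pics/a.png",cv2.resize(np.hstack(ims),(800,300))[:,:,::-1])
cv2.imwrite("pics/top.png",cv2.resize(ims[1],(800,600))[:,:,::-1])
cv2.imwrite("pics/scene.png",cv2.resize(ims[0],(800,600))[:,:,::-1])
print(robot.read_tcp_rot(),robot.camera_info("wrist"))
E
```

```text
scene {'vfov': 53.135247636862374, 'cx': 250.57013293738845, 'cy': 196.10164174337652, 'view': array([[ 0.62450074, -0.78093259, -0.01196316,  0.02180827],
       [-0.53955529, -0.42029885, -0.72954024,  0.49639339],
       [ 0.56469365,  0.4620532 , -0.68383326,  0.48478077],
       [ 0.        ,  0.        ,  0.        ,  1.        ]])}
top {'vfov': 44.63216669790878, 'cx': 261.56713009101975, 'cy': 192.67663254419318, 'view': array([[-0.01413559, -0.9998985 ,  0.00178097,  0.42053161],
       [-0.99105823,  0.01377422, -0.1327172 ,  0.53264264],
       [ 0.1326792 , -0.00364108, -0.99115235,  0.88380508],
       [ 0.        ,  0.        ,  0.        ,  1.        ]])}
[[ 9.44757777e-01 -3.27769152e-01 -3.55407959e-04]
 [-3.27769315e-01 -9.44756673e-01 -1.45077736e-03]
 [ 1.39746025e-04  1.48712502e-03 -9.99998884e-01]] {'vfov': 64.33597264824057, 'cx': 255.14960575958247, 'cy': 192.68394971549264, 'T_tool_cam': array([[ 5.23608840e-04, -9.55224032e-01, -2.95883042e-01,
         8.02810136e-02],
       [ 9.99999839e-01,  4.35839420e-04,  3.62590797e-04,
         4.15667027e-04],
       [-2.17397950e-04, -2.95883184e-01,  9.55224107e-01,
        -1.58203886e-01],
       [ 0.00000000e+00,  0.00000000e+00,  0.00000000e+00,
         1.00000000e+00]])}
```

View pics/top.png

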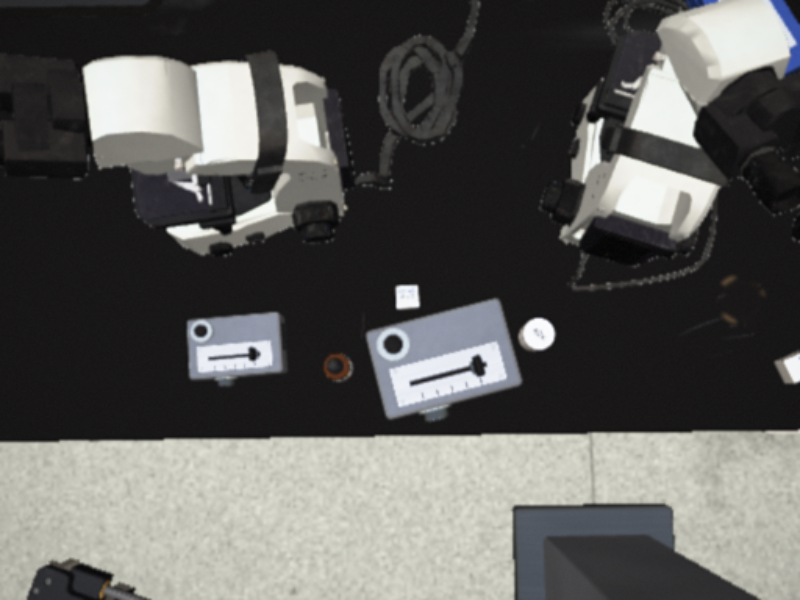

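View pics/scene.png

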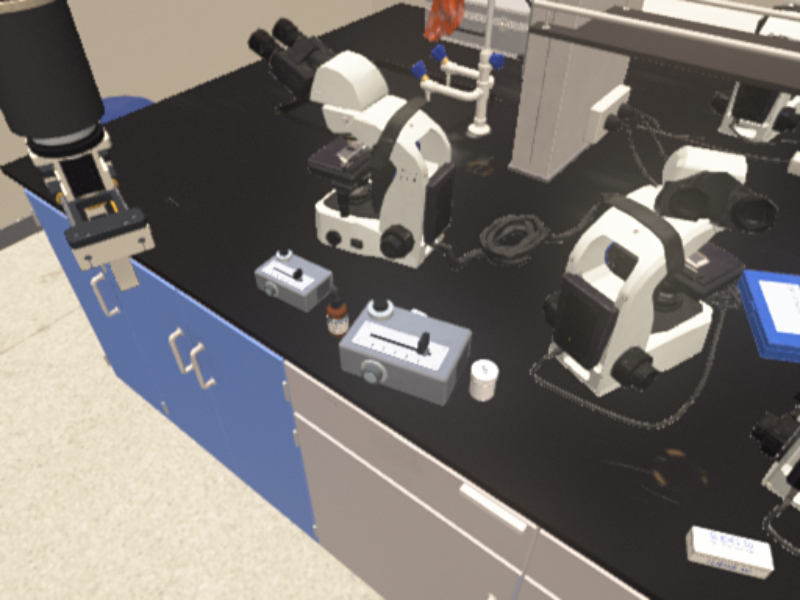

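The light-source candidates are the small box at about (235,345) in the top view (800x600) and the large one at about (445,358). The large one fits "larger" and has the can, dropper and glass box beside it. Its lever is parked on the right, which is world -y. Next I measure the pose and take an enlarged crop.

```bash
cat > h.py <<'E'
from rig import robot
import numpy as np,cv2
def cam(n):
    c=robot.camera_info(n); f=192/np.tan(np.radians(c['vfov']/2))
    if n=="wrist":
        T=np.eye(4);T[:3,:3]=robot.read_tcp_rot();T[:3,3]=robot.read_position();T=T@c['T_tool_cam']
    else: T=np.linalg.inv(c['view'])
    return T,f,c['cx'],c['cy']
def ray(C,uv,z):
    T,f,cx,cy=C; uv=np.atleast_2d(uv).astype(float)
    d=np.c_[(uv[:,0]-cx)/f,(uv[:,1]-cy)/f,np.ones(len(uv))]@T[:3,:3].T
    return T[:3,3]+d*((z-T[2,3])/d[:,2])[:,None]
def cloud(C,d):
    T,f,cx,cy=C; v,u=np.indices(d.shape)
    return np.stack([(u-cx)/f*d,(v-cy)/f*d,d],-1)@T[:3,:3].T+T[:3,3]
E
python3 - <<'E'
from h import *
C=cam("top");z=np.load("pics/top.npz");im,d=z['im'],z['d']
P=cloud(C,d)
m=((P[...,2]>.052)&(P[...,2]<.078)&(d>0)).astype(np.uint8)
m=cv2.morphologyEx(m,cv2.MORPH_OPEN,np.ones((3,3)))
n,l,s,c=cv2.connectedComponentsWithStats(m)
for i in range(1,n):
    if s[i,4]<300: continue
    ct=max(cv2.findContours((l==i).astype(np.uint8),0,2)[0],key=cv2.contourArea)[:,0]
    r=cv2.minAreaRect(ray(C,ct,.064)[:,:2].astype(np.float32)*1000)
    print(i,s[i],c[i],r,np.median(P[l==i][:,2]))
# features: button ring, lever; white plate
x0,y0,x1,y1=225,180,340,275
hsv=cv2.cvtColor(im,cv2.COLOR_RGB2HSV)
w=((hsv[...,2]>200)&(hsv[...,1]<40)).astype(np.uint8);w[:y0]=0;w[y1:]=0;w[:,:x0]=0;w[:,x1:]=0
n,l,s,c=cv2.connectedComponentsWithStats(w)
for i in range(1,n):
    if s[i,4]>60:
        ct=max(cv2.findContours((l==i).astype(np.uint8),0,2)[0],key=cv2.contourArea)[:,0]
        print('white',s[i],c[i],cv2.minAreaRect(ray(C,ct,.066)[:,:2].astype(np.float32)*1000), ray(C,c[i],.076))
cv2.imwrite("pics/crop.png",cv2.resize(im[y0:y1,x0:x1],None,fx=6,fy=6,interpolation=cv2.INTER_CUBIC)[:,:,::-1])
E
```

```text
1 [373  78  13  33 310] [378.62580645  92.76451613] ((726.6927490234375, 181.02493286132812), (22.85894203186035, 66.616455078125), 83.95738983154297) 0.06310316606923905
8 [149 125  40  25 398] [164.63819095 137.33417085] ((650.7184448242188, 596.4043579101562), (33.15797424316406, 81.6259536743164), 23.390878677368164) 0.06118060721514723
22 [ 234  191  100   77 4921] [284.0719366  229.29628124] ((464.75390625, 372.7483825683594), (111.36968994140625, 168.77239990234375), 13.697813034057617) 0.06468465857284933
white [254 183  14  14 183] [260.16939891 189.54644809] ((540.4911499023438, 415.0887756347656), (24.713041305541992, 24.938457489013672), 89.20584106445312) [[0.53898023 0.4157153  0.076     ]]
white [335 205   5  17  62] [337.41935484 212.9516129 ] ((493.7932434082031, 271.32012939453125), (7.556642055511475, 30.300601959228516), 87.93113708496094) [[0.4928784  0.27218368 0.076     ]]
white [241 210  21  21 195] [251.1025641 220.0974359] ((482.7755432128906, 433.7776794433594), (37.6818962097168, 37.70365524291992), 89.2001953125) [[0.48178584 0.43338194 0.076     ]]
white [ 249  219   75   42 1511] [285.05890139 239.35009927] ((446.1076965332031, 367.92022705078125), (47.24322509765625, 134.46221923828125), 13.876734733581543) [[0.44521813 0.37091008 0.076     ]]
```

View pics/crop.png

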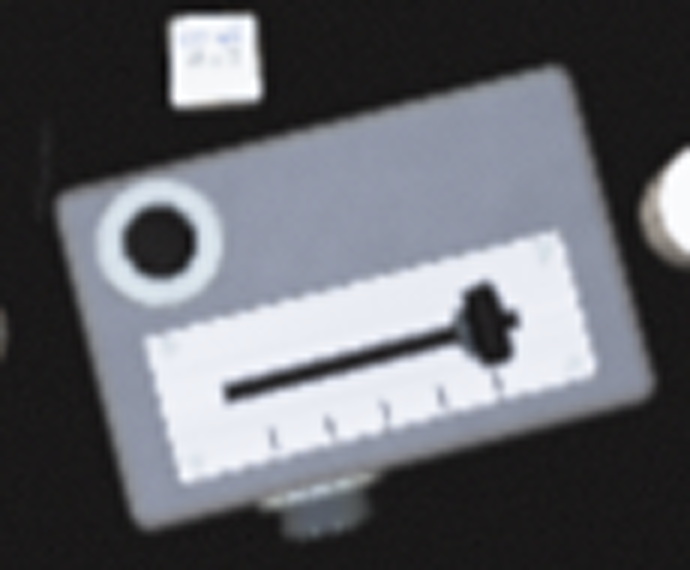

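The crop confirms the larger box: slot with five marks, lever tab at the right (490,322) and ringed button at the left (158,240). The rectangle fit gives centre (0.4647, 0.3727) and yaw 13.8°. The predicted button position matches the measured ring to about 1 mm. Now I move in with the gripper shut.

```bash
cat >> h.py <<'E'
c0=np.array([.4650,.3729]);yaw=np.radians(13.8)
ex=np.array([np.cos(yaw),np.sin(yaw)]);ey=np.array([-np.sin(yaw),np.cos(yaw)])
def B(x,y,z): return np.r_[c0+x*ex+y*ey,z]
def R(s): # tool y along box y, pointing down
    X=np.r_[s*ex,0];Z=np.array([0,0,-1.]);return np.c_[X,np.cross(Z,X),Z]
def boxy(): return (robot.read_position()[:2]-c0)@ey
E
python3 - <<'E'
from h import *
for s in(1,-1): print(s,[None if (q:=robot.ik(B(*p),R(s))) is None else np.round(q) for p in((-.02,-.085,.2),(-.02,-.085,.079),(.03,.055,.08))])
robot.move_gripper(0)
s=-1 if robot.ik(B(-.02,-.085,.079),R(-1)) is not None and robot.ik(B(.03,.055,.08),R(-1)) is not None else 1
robot.goto(B(-.02,-.085,.2),R(s)); print(s,robot.read_t(),robot.read_force())
im,d=robot.grab_frame("wrist");cv2.imwrite("pics/w1.png",im[:,:,::-1])
E
```

```text
1 [array([ 52.,  10., -18.,   0., -63.,  52.]), array([ 52.,  17., -26.,   0., -47.,  52.]), array([ 59.,  25., -13.,   0., -52.,  45.])]
-1 [array([  52.,   10.,  -18.,    0.,  -63., -128.]), array([  52.,   17.,  -26.,    0.,  -47., -128.]), array([  59.,   25.,  -13.,    0.,  -52., -135.])]
-1 3.225 [ 0.1157556  -0.21404018  0.14030568]
```

View pics/w1.png

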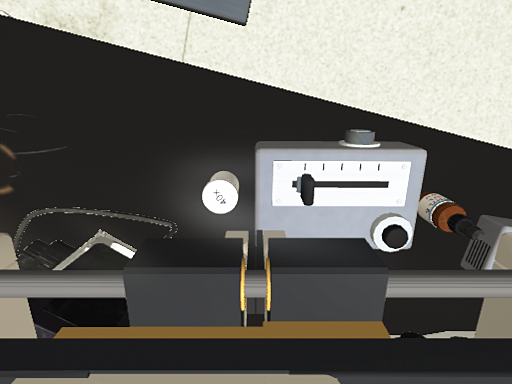

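The wrist view shows the lever tab at (307,188), the button at (394,236) and the can at (220,193), with the shut fingertips at about (256,235). Everything is clear, so I descend and push in small steps, watching the force.

```bash
python3 - <<'E'
from h import *
robot.servo_line(B(-.02,-.085,.079)); robot.dwell(.3)
f0=robot.read_force()[:2]@ey; print(robot.read_t(),boxy(),f0)
y=-.085
while y<-.030:
    y+=.001; robot.servo_line(B(-.02,y,.079),speed=.02)
    f=-(robot.read_force()[:2]@ey-f0)
    if y>-.072: print(f"{y:.3f} {boxy():.4f} {f:.2f}")
    if f>1.5: break
print(robot.read_t())
E
```

```text
4.5333 -0.08481430771609433 0.7538551177727127
4.7833
```

```bash
python3 - <<'E'
from h import *
for i in range(5): print(robot.read_t(),boxy(),np.round(robot.read_force(),2)); robot.dwell(.1)
for y in (-.083,-.082,-.081,-.080):
    robot.servo_line(B(-.02,y,.079),speed=.02)
    for i in range(3): print(y,boxy(),np.round(robot.read_force(),2),-robot.read_force()[:2]@ey); robot.dwell(.06)
E
```

```text
4.7833 -0.08393388561592975 [ 0.32 -1.   -0.67]
4.8833 -0.08397805150920896 [-0.7   0.38  0.7 ]
4.9833 -0.08402344688147032 [ 0.64 -0.36 -0.15]
5.0833 -0.08402952839300118 [-0.39 -0.27 -0.41]
5.1833 -0.08399408282432547 [ 0.69 -0.82  0.62]
-0.083 -0.08293310283071442 [-0.26 -0.18  0.53] 0.11766929552101257
-0.083 -0.08297975041480074 [-0.34  0.03 -0.28] -0.11142209804739978
-0.083 -0.08298649111071472 [ 0.97 -0.83 -0.06] 1.0410902137868372
-0.082 -0.08192949112881028 [-0.7   0.84  0.39] -0.979345754044036
-0.082 -0.0819632038650136 [0.2  0.18 0.38] -0.12691078392146524
-0.082 -0.0819835123311408 [-0.42 -0.37 -0.32] 0.25917589602619795
-0.081 -0.08092210118128479 [-1.21 -0.47  0.48] 0.1675849983240135
-0.081 -0.08098758846387882 [ 0.28 -0.34 -0.32] 0.39896173153991593
-0.081 -0.08095862988064166 [ 0.31 -0.14 -0.31] 0.2052697034376505
-0.08 -0.07993260424908433 [-0.79  0.37  0.26] -0.5510909375311651
-0.08 -0.0799719395717108 [-0.04 -0.31 -0.56] 0.2924144289737574
-0.08 -0.079990528667406 [-0.28 -0.28 -0.02] 0.20969829280049468
```

The force noise is about 0.6 N, so I average several readings per step and stop at the first click (rise, then drop).

```bash
cat >> h.py <<'E'
def fy(n=6):
    a=[]
    for _ in range(n): a.append(-robot.read_force()[:2]@ey); robot.dwell(.015)
    return np.mean(a)
def push(y,ymax,f0=0):
    """1 mm steps until the force has risen over 3 N and dropped below 1.2 N"""
    peak=0
    while y<ymax:
        y+=.001; robot.servo_line(B(-.02,y,.079),speed=.03); f=fy()-f0
        if f>.8 or peak>3: print(f"{y:.3f} {boxy():.4f} {f:.2f}")
        peak=max(peak,f)
        if f>18: print("high");break
        if peak>3 and f<1.2: print("click");break
    print("t",robot.read_t()); return y
E
python3 - <<'E'
from h import *
push(-.080,-.030)
im,d=robot.grab_frame("top");cv2.imwrite("pics/t2.png",cv2.resize(im[180:275,225:340],None,fx=5,fy=5,interpolation=cv2.INTER_CUBIC)[:,:,::-1])
im,d=robot.grab_frame("wrist");cv2.imwrite("pics/w2.png",im[:,:,::-1])
E
```

```text
-0.056 -0.0562 1.85
-0.055 -0.0553 4.50
-0.054 -0.0544 5.30
-0.053 -0.0535 6.01
-0.052 -0.0527 6.12
-0.051 -0.0517 6.43
-0.050 -0.0504 5.69
-0.049 -0.0486 1.33
-0.048 -0.0476 0.03
click
t 18.1833
```

View pics/w2.png

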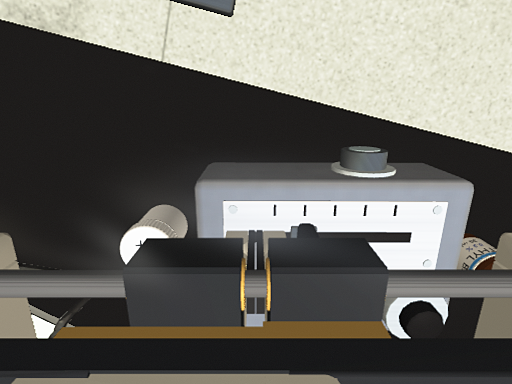

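First click, at finger y of about -0.0485; the tab now stands at the second mark (305,232). Clicks 2 and 3 should come near -0.030 and -0.012.

```bash
python3 - <<'E'
from h import *
robot.servo_line(B(-.02,-.041,.079),speed=.05)
y=push(-.041,-.026)
E
```

```text
-0.038 -0.0382 2.31
-0.037 -0.0373 4.46
-0.036 -0.0364 5.41
-0.035 -0.0355 5.70
-0.034 -0.0347 6.70
-0.033 -0.0337 6.43
-0.032 -0.0324 5.13
-0.031 -0.0306 1.50
-0.030 -0.0296 -0.29
click
t 22.425
```

```bash
python3 - <<'E'
from h import *
robot.servo_line(B(-.02,-.023,.079),speed=.05)
y=push(-.023,-.009)
robot.servo_line(B(-.02,y-.02,.079),speed=.08)
robot.servo_line(B(-.02,y-.02,.16))
robot.servo_line(B(-.02,-.075,.2))
im,d=robot.grab_frame("wrist");cv2.imwrite("pics/w3.png",im[:,:,::-1])
print(robot.read_t())
E
```

```text
-0.020 -0.0202 2.71
-0.019 -0.0193 4.37
-0.018 -0.0184 5.34
-0.017 -0.0176 5.95
-0.016 -0.0167 6.61
-0.015 -0.0157 6.41
-0.014 -0.0144 5.46
-0.013 -0.0126 1.57
-0.012 -0.0116 0.34
click
t 26.5667
28.25
```

View pics/w3.png

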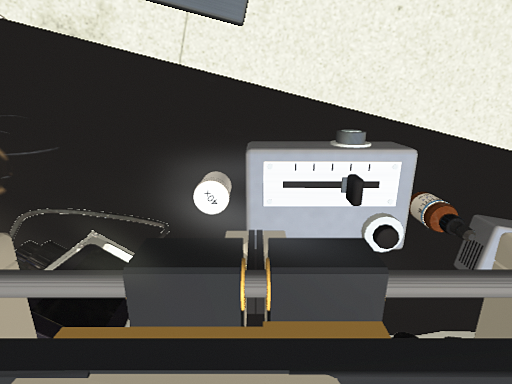

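The lever now sits at the fourth mark (tab base at about (351,188), marks at 295, 314, 332, 351 and 369), which is the third click. Now I press the button.

```bash
python3 - <<'E'
from h import *
robot.servo_line(B(.03,.055,.2),speed=.2)
robot.servo_line(B(.03,.055,.09),speed=.12); robot.dwell(.2)
def fz():
    a=[]
    for _ in range(6): a.append(robot.read_force()[2]); robot.dwell(.015)
    return np.mean(a)
f0=fz(); z=.086; robot.servo_line(B(.03,.055,z),speed=.04)
while z>.070:
    z-=.001; robot.servo_line(B(.03,.055,z),speed=.03); f=fz()-f0
    print(f"{z:.3f} {robot.read_position()[2]:.4f} {f:.2f}")
    if f>10: break
robot.dwell(.2); print(fz()-f0)
robot.servo_line(B(.03,.055,.1),speed=.08); robot.servo_line(B(.03,.055,.2))
robot.servo_line(B(-.02,-.075,.2),speed=.2)
robot.dwell(.3)
im,d=robot.grab_frame("wrist");im2,_=robot.grab_frame("top")
cv2.imwrite("pics/w4.png",np.hstack([im[100:280,180:480],cv2.resize(im2[170:278,190:370],(300,180))])[:,:,::-1])
print(robot.read_t())
E
```

```text
0.085 0.0851 2.05
0.084 0.0841 2.78
0.083 0.0831 3.63
0.082 0.0821 3.73
0.081 0.0811 4.22
0.080 0.0803 6.04
0.079 0.0802 12.35
11.986472662248639
35.95
```

View pics/w4.png

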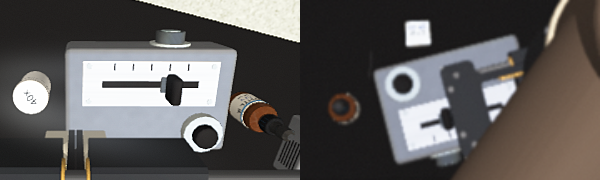

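The spring force rose from about 2 N to 5 N, and a hard stop followed after about 6 mm of travel. The picture shows the button up again at (205,134), the lever still at the fourth mark (172,88), and the can, dropper bottle and cover-glass box still standing in place.

```bash
python3 -c "
from rig import robot
print(robot.job_done())"
```

```text
the job is handed in; nothing more can be done
None
```

The job is handed in: by the force readings and pictures, the lever is in the third notch, the shutter button was pressed to its stop and came back up, and the can, dropper bottle and cover-glass box were left in place; no verdict was returned.

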